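# Close the vented spice jar and snap its vent cap home

## Task

Close the spice jar that stands in the steel dock: screw its lid clockwise until it is fully tight, then set the green snap cap over the stud in the middle of the lid and press it straight down until it clicks. Keep pressing after the click, so that the sprung orange collar under the cap stays clearly pushed down, and finish like that, with the fingers still pressing or holding the cap down: do not let go. Leave the other things on the island where they are.

Things in the scene. Friction and masses are not known exactly. Their poses are not given: they have to be found in the camera images.
- jar: Fixed steel dock with a brown spice jar clamped upright in it; place and yaw vary. Origin: centre of the dock's underside on the surface, z up. Dock: disc of radius 44 mm, 12 mm high. Jar: radius 24 mm up to the neck, which ends at 74 mm, where the lid begins. A green dash on the dock, at the jar's +x side, is where the lid's green dash points when tight.
- jar_lid (a joint): Turn of the captive screw lid, rad: 0 = tight (firm stop), grows counter-clockwise from above; starts 0.7 to 1.3, tighten clockwise by this value. Turns about the jar's vertical axis, 0.08 N m friction, does not rise or sink, stays where left. Ribbed aluminium disc, radius 27 mm over the ribs, 74 to 92 mm above the surface, green dash on its rim.
- lid_top (a point): Centre of the lid's top face, 92 mm above the surface; turns with the lid (x to the lid's green dash, z up). The upright steel stud rises 30 mm from here: radius 8.5 mm, its last 6 mm tapering to radius 4 mm.
- catch_mid (a point): Point on the stud's axis 15.3 mm above the lid's top, level with four brass sprung ball catches that stand out to radius 11.8 mm and give way inwards (2.8 N/mm each). They begin to resist when the cap's mouth is 19.6 mm above the lid; the push peaks near 7 N, and they snap out (the click, push drops) as the mouth comes down to 11 to 7 mm above the lid.
- collar (a joint): How far the sprung orange collar around the stud's foot is pressed down, in m: 0 = up (its top 6 mm above the lid's top), 0.005 = fully down. Outer radius 16.5 mm. Its spring is 2 N/mm (about 10 N fully down). Only the seated cap's rim presses on it.
- cap: Loose green snap cap, a round cup with its open mouth down, standing on the surface on its mouth; where it stands varies. Outer diameter 34 mm, 36 mm high, about 30 g, closed top. Origin: centre of its mouth (underside), z up towards the closed top. Its mouth has an inward lip 4 mm high with an opening of 20 mm diameter; inside above it is 27 mm wide and 28 mm deep.
- pot_lid: Bystander, loose: heavy stainless pot lid lying flat, radius 107 mm, with a black knob to 56 mm high. Origin: centre of its underside.
- mortar: Bystander, loose: white ceramic mortar with pestle in it, radius 60 mm, 72 mm high, pestle to about 118 mm. Origin: centre of its underside.
- spatula: Bystander, loose: beechwood spatula lying flat along its own x, from 150 mm behind its origin to 135 mm ahead, 55 mm wide at most, 9 mm high.
- baster: Bystander, loose: green bulb baster lying along its own x, from 70 mm behind its origin to 180 mm ahead, 42 mm high.
- ramekin: Bystander, loose: small blue ceramic bowl, radius 38 mm, 45 mm high. Origin: centre of its underside. Behind it, at the island's far left, a fixed spice carousel of six small jars (radius 115 mm, 200 mm high) stands out of the way.

How it is judged:
On the way, in this order (a step that is already met when the one before it is completed fails the run):
1. the jar's lid is screwed fully tight (value of joint jar_lid below 0.1 rad), for 0.2 s.
2. the cap has clicked onto the stud (z of cap in the frame of lid_top below 0.0068 m and horizontal distance between cap and lid_top below 0.004 m and angle between cap's own z axis and vertical below 0.15 rad and value of joint jar_lid below 0.12 rad), for 0.1 s.
At the end, for the whole second after the job is handed in: The lid is tight (within 0.12 rad of its stop), the cap sits snapped on the stud, centred within 4 mm and upright within 0.15 rad, and the robot's fingers still press it down (at least 2 N on the cap) so that the collar stays pushed down by more than 1.5 mm (about 3 N or more) (value of joint jar_lid below 0.12 rad and z of cap in the frame of lid_top below 0.0055 m and horizontal distance between cap and lid_top below 0.004 m and angle between cap's own z axis and vertical below 0.15 rad and value of joint collar above 0.0015 m and contact force between the fingers and cap above 2 N); the arm keeps its last pose, push and grip.
It fails at once if a bystander was pushed away (distance of any of pot_lid, mortar, spatula, baster, ramekin from where it was at the start of the episode above 0.03 m).
It also fails if it takes over 64 s, if anything falls off the work surface, if the arm or the gripper's body presses on something with over 40 N, if the wrist force passes 120 N, or if a joint passes its speed limit or range.

## Robot

A 6-joint arm with a two-finger parallel gripper is mounted at the origin on the work surface. World frame = base frame: x ahead of the robot, y to its left, z up, the work surface at z = 0. Lengths are in m, angles in rad, forces in N, time in s.
With the tool pointing down it reaches from about 0.35 to 0.775 m from the base axis. Payload 5.5 kg.
Tool frame: the origin (TCP) lies midway between the tips of the shut fingers; the grasp point (between the pads) lies 19 mm behind it; z points along the fingers, y is the direction in which the jaws open and shut (so a half turn about z gives the same grasp; the last joint's range is limited). The gripper opens to 85 mm and grips with 20 to 120 N. Pads are 22 mm wide; open, the fingers measure 114 mm over their backs; the gripper's body (76 mm by 85 mm) begins 54 mm behind the grasp point. The pads swing forward as they close: fully open they stand 13 mm farther back than shut.
Start: joints at [-1.441, 0.313, 0.046, 1.304, 0, 1.431], TCP at [0.153, -0.554, 0.231] pointing down, gripper open.
Joint ranges: [-2.76, 2.76], [-0.86, 1.69], [-1.03, 1.26], [-2.2, 2.34], [-1.47, 1.5], [-3.14, 3.14]. Speed limits (rad/s): [2.57, 2.57, 3.14, 3.14, 3.14, 3.14].

## Interface

Orientations are given as a rotation vector (axis times angle).
In Python, from workcell import ctrl gives the robot as it stands.
- The arm moves only by the tool jog_arm, never from a script. Its argument "commands" is a list of rows, each an object with "xyz": the shift along the tool's x, y, z each as a share of 2.5 cm, from -1 to 1, a list of three; "turn": the turn, a rotation vector about the tool's x, y, z each as a share of 6 degrees, from -1 to 1, a list of three. In form: [{"xyz": [dx, dy, dz], "turn": [rx, ry, rz]}, ...]. A call has 1 to 12 rows; each row shifts and turns the commanded pose from where the row before left it, along the tool's axes as they then stand; what a row does not reach is not made up. A row lasts 1/8 s, in which the tool goes at most 62.5 mm and 10.7 degrees, less where a joint would pass 70% of its speed; a pose out of reach is approached as far as the arm can. A call with a number of a shift or a turn outside -1 to 1 is refused whole. A call with a gripper value outside its range is refused whole. "fingers" is the closure, from -1 (fully open) to 1 (shut), set as the call begins (left out, the last holds). The fingers move at their own pace and stop on an object; "grip_force" is the grip in N (left out, the last holds). Time passes only in rows, so rows that do not move let the fingers close. It gives the time, the measured TCP pose, the force and the opening at its end, in the units of the state.
- ctrl.get_state(): the state, without advancing time (a new reading comes with each control period).
- ctrl.snapshot(name): name is "scene" or "top" or "wrist"; returns a dict with "img" (400x640x3 uint8, red, green, blue), "K" (3x3 intrinsics, pixels), "rvec" (rotation vector, rad) and "tvec" (3), from world to camera coordinates, as OpenCV has them; the wrist camera has in their place "T_tool_cam" (4x4, takes a point from camera to tool coordinates, whose origin is the TCP and whose axes are the flange's). Camera axes: x right, y down, z forward; pixel columns grow to the right and rows downward; lengths in m; the calibration is good to about 2 mm. A picture is of the moment at which its call begins: read the wrist's pose just before it. There is no depth.
- ctrl.hand_in(): hands the job in, once; it reports no verdict.
The state is a dict: "t": time; "q": joint angles; "dq": joint speeds; "effort": joint torques, N m; "eef_pos": TCP position; "eef_rot": TCP orientation; "force": force on the tool from outside, world axes, zero at the start; "wrist_torque": the same for the moment, N m; "opening": finger opening in m.
Only numpy, scipy, OpenCV 4.12 (cv2) and the standard library are available. Lean on these libraries where they do the work, as an engineer would, in place of code of your own. Each camera call takes 0.05 s, during which the arm holds its last target.

## Working session

There is one attempt and no reset: what is moved stays moved. The work goes in short steps, Python scripts to look and compute and a tool call to move; the robot and the scene stay as the last step left them, time stands still between calls to the robot, and variables do not carry over. Pictures are saved under pics/ and viewed, and the job is handed in when it is done.

Besides the shell and the picture viewer there is one more tool, called after "Request:" by a JSON object that holds its "method" and its "body", one argument or row to a line. jog_arm: Moves the arm, as the interface text tells. Shift numbers are shares of 2.5 cm and turn numbers shares of 6 degrees, none past 1 either way. Its arguments: {"type":"object","properties":{"commands":{"type":"array"},"fingers":{"type":"number"},"grip_force":{"type":"number"}},"required":["commands"]}

```bash
mkdir -p pics; ls; cat > h.py <<'E'
from workcell import ctrl
import numpy as np, cv2
from scipy.spatial.transform import Rotation as R
def snap(n,f):
    s=ctrl.get_state(); d=ctrl.snapshot(n); cv2.imwrite('pics/'+f+'.png',cv2.cvtColor(d['img'],cv2.COLOR_RGB2BGR)); np.save('pics/'+f+'.npy',{'s':s,'d':d},allow_pickle=True); return s,d
def cam(s,d):
    # returns R (cam->world), origin
    if 'T_tool_cam' in d:
        T=np.eye(4);T[:3,:3]=R.from_rotvec(s['eef_rot']).as_matrix();T[:3,3]=s['eef_pos'];T=T@np.array(d['T_tool_cam']);return T[:3,:3],T[:3,3]
    Rm=R.from_rotvec(d['rvec']).as_matrix(); return Rm.T,-Rm.T@np.array(d['tvec'])
def load(f):
    a=np.load('pics/'+f+'.npy',allow_pickle=True).item(); return a['s'],a['d']
def pix2z(s,d,uv,z):
    Rm,o=cam(s,d); K=np.array(d['K']); r=Rm@np.linalg.inv(K)@np.array([uv[0],uv[1],1.]); return o+r*(z-o[2])/r[2]
def proj(s,d,P):
    Rm,o=cam(s,d); K=np.array(d['K']); p=K@(Rm.T@(np.array(P)-o)); return p[:2]/p[2]
E
python3 - <<'E'
from h import *
for n in ['scene','top','wrist']:
    s,d=snap(n,n+'0')
print(s); print(cam(*load('top0')),cam(*load('scene0'))); print(d['T_tool_cam'],d['K'])
E
```

```text
pics
{'t': 0.1, 'q': array([-1.44059629e+00,  3.13908262e-01,  4.51053189e-02,  1.30359200e+00,
        1.05994026e-05,  1.43117916e+00]), 'dq': array([-0.00108646, -0.00219315,  0.00314145, -0.00078475, -0.00173032,
        0.00030403]), 'effort': array([ 4.12847759e-03, -4.81721163e+01,  2.99246764e+01,  1.25975264e-02,
       -2.29144933e-05,  3.51332243e-07]), 'eef_pos': array([ 0.15319526, -0.55375524,  0.23051293]), 'eef_rot': array([-3.11146295e+00, -4.22328395e-01, -2.84584647e-05]), 'force': array([-0.20694703,  1.05107062, -0.77346497]), 'wrist_torque': array([-0.00830666,  0.02583375,  0.02308297]), 'opening': 0.08558848608400985}
(array([[ 0.02449477, -0.98547177,  0.16806366],
       [-0.99961645, -0.026317  , -0.0086234 ],
       [ 0.01292105, -0.16778797, -0.98573843]]), array([ 0.43944843, -0.01570633,  1.20747376])) (array([[-0.79228598,  0.43647322, -0.42634968],
       [ 0.61000591,  0.58181188, -0.5379477 ],
       [ 0.01325555, -0.68628425, -0.72721264]]), array([1.06059287, 0.53188952, 0.81559256]))
[[-1.45589058e-03 -9.54468971e-01 -2.98306660e-01  7.67426557e-02]
 [ 9.99997964e-01 -1.80632893e-03  8.99065759e-04 -1.66187145e-04]
 [-1.39697032e-03 -2.98304744e-01  9.54469658e-01 -1.43212889e-01]
 [ 0.00000000e+00  0.00000000e+00  0.00000000e+00  1.00000000e+00]] [[300.94509827   0.         317.1595386 ]
 [  0.         300.94509827 201.52067393]
 [  0.           0.           1.        ]]
```

View pics/scene0.png

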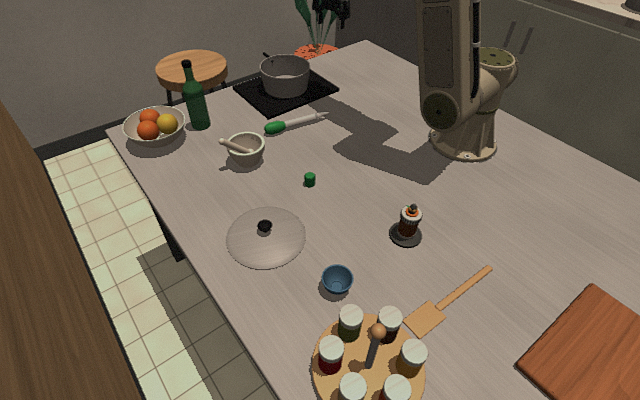

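View pics/top0.png

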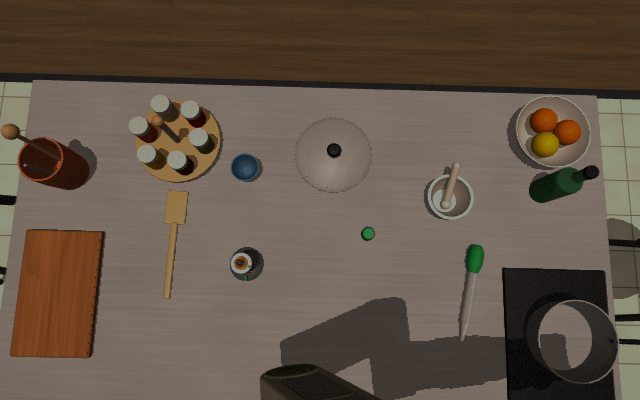

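View pics/wrist0.png

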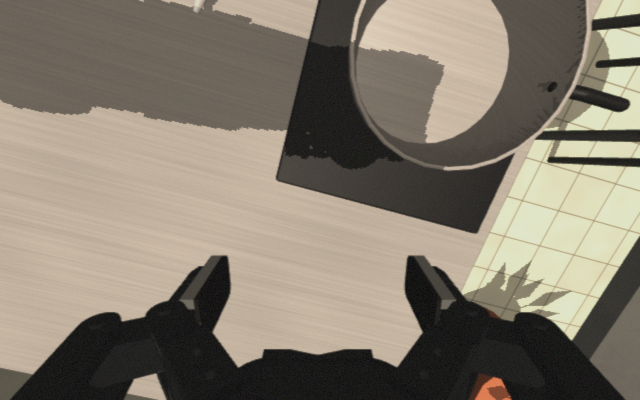

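```bash
python3 - <<'E'
from h import *
s,d=load('top0')
im=cv2.imread('pics/top0.png')
a=cv2.resize(im[230:300,205:285],None,fx=7,fy=7,interpolation=cv2.INTER_CUBIC)
s2,d2=load('scene0'); im2=cv2.imread('pics/scene0.png')
b=cv2.resize(im2[195:255,380:430],None,fx=8,fy=8,interpolation=cv2.INTER_CUBIC)
cv2.imwrite('pics/z1.png',a); cv2.imwrite('pics/z2.png',b)
for f,uvs in (('top0',[(242,263),(368,234),(334,151),(450,197),(245,168),(176,192),(166,297),(475,255)]),):
    for uv in uvs: print(uv,pix2z(*load(f),uv,0.09 if uv[0]==242 else .036))
hsv=cv2.cvtColor(im,cv2.COLOR_BGR2HSV)
m=cv2.inRange(hsv,(45,100,40),(85,255,255)); n,l,st,c=cv2.connectedComponentsWithStats(m)
for i in range(1,n):
    if st[i,4]>2: print(st[i],c[i],pix2z(s,d,c[i],.036))
print(d['K'])
E
```

```text
(242, 263) [0.46482899 0.16702733 0.09      ]
(368, 234) [ 0.54878625 -0.14694267  0.036     ]
(334, 151) [ 0.76920515 -0.05402385  0.036     ]
(450, 197) [ 0.65226652 -0.36318172  0.036     ]
(245, 168) [0.71591648 0.18147388 0.036     ]
(176, 192) [0.64628971 0.35884715 0.036     ]
(166, 297) [0.37631029 0.36278537 0.036     ]
(475, 255) [ 0.5014887 -0.4245912  0.036    ]
[556 168  27  26 435] [567.34482759 180.67126437] [ 0.70494693 -0.67845923  0.036     ]
[362 227  12  14 120] [367.74166667 233.25      ] [ 0.55072215 -0.14625529  0.036     ]
[467 245  17  28 382] [474.7539267  258.47905759] [ 0.49253034 -0.42366249  0.036     ]
[248 266   4   3   6] [249.5        266.66666667] [0.45724288 0.15619551 0.036     ]
[245 275   2   6  12] [245.5 277.5] [0.42969382 0.16496609 0.036     ]
[[451.54425767   0.         322.34563304]
 [  0.         451.54425767 198.52182432]
 [  0.           0.           1.        ]]
```

View pics/z1.png

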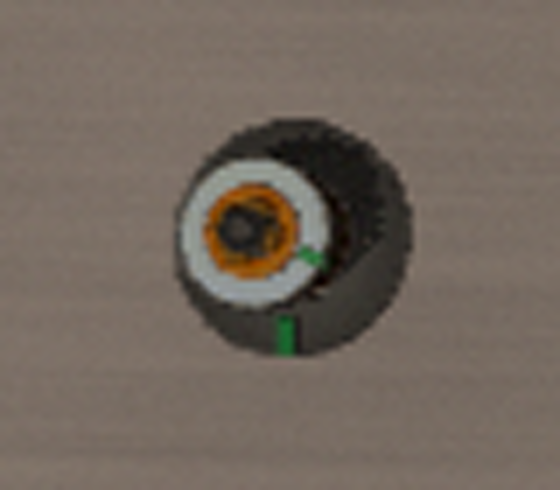

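View pics/z2.png

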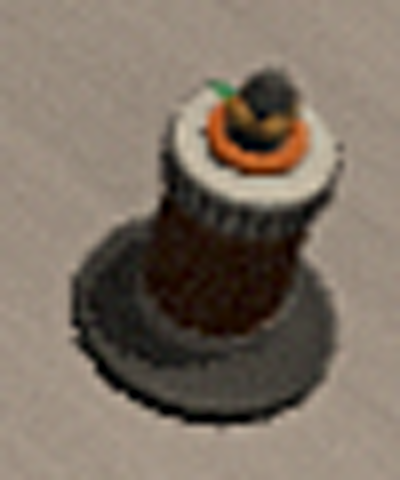

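The top view shows the jar at about (242,263), its lid dash roughly 60° counter-clockwise of the dock dash. The cap is at about (368,234). I'll move over the cap first.

Request:
{"method": "jog_arm", "body": {
  "commands": [
    {"xyz": [0.98,-0.57,0],"turn": [0,0,0]},
    {"xyz": [0.98,-0.57,0],"turn": [0,0,0]},
    {"xyz": [0.98,-0.57,0],"turn": [0,0,0]},
    {"xyz": [0.98,-0.57,0],"turn": [0,0,0]},
    {"xyz": [0.98,-0.57,0],"turn": [0,0,0]},
    {"xyz": [0.98,-0.57,0],"turn": [0,0,0]},
    {"xyz": [0.98,-0.57,0],"turn": [0,0,0]},
    {"xyz": [0.98,-0.57,0],"turn": [0,0,0]},
    {"xyz": [0.98,-0.57,0],"turn": [0,0,0]},
    {"xyz": [0.98,-0.57,0],"turn": [0,0,0]}
  ],
  "fingers": -1
}}

```text
t: 1.4
eef_pos: [0.3518, -0.3507, 0.231]
eef_rot: [-3.113, -0.422, 0.0]
force: [0.2, 0.1, -0.4]
opening: 0.0854
```

Request:
{"method": "jog_arm", "body": {
  "commands": [
    {"xyz": [0.98,-0.57,0],"turn": [0,0,0]},
    {"xyz": [0.98,-0.57,0],"turn": [0,0,0]},
    {"xyz": [0.98,-0.57,0],"turn": [0,0,0]},
    {"xyz": [0.98,-0.57,0],"turn": [0,0,0]},
    {"xyz": [0.98,-0.57,0],"turn": [0,0,0]},
    {"xyz": [0.98,-0.57,0],"turn": [0,0,0]},
    {"xyz": [0.98,-0.57,0],"turn": [0,0,0]},
    {"xyz": [0.98,-0.57,0],"turn": [0,0,0]},
    {"xyz": [0.98,-0.57,0],"turn": [0,0,0]},
    {"xyz": [0.98,-0.57,0],"turn": [0,0,0]},
    {"xyz": [0,0,0],"turn": [0,0,0]}
  ]
}}

```text
t: 2.78
eef_pos: [0.5503, -0.1476, 0.2307]
eef_rot: [-3.112, -0.427, 0.001]
force: [-0.6, 0.8, 0.1]
opening: 0.0854
```

```bash
python3 - <<'E'
from h import *
s,d=snap('wrist','w1')
print(s['eef_pos'],s['eef_rot'],s['q'],s['force'])
im=cv2.imread('pics/w1.png');hsv=cv2.cvtColor(im,cv2.COLOR_BGR2HSV)
m=cv2.inRange(hsv,(45,100,40),(85,255,255)); n,l,st,c=cv2.connectedComponentsWithStats(m)
for i in range(1,n):
    if st[i,4]>2: print(st[i],c[i],pix2z(s,d,c[i],.036))
E
```

```text
[ 0.55026626 -0.1476334   0.23070692] [-3.11208102e+00 -4.26667393e-01  9.46776213e-04] [-4.03022995e-01  3.03646086e-01  3.13689550e-02  1.29924162e+00
  3.32770576e-05  2.46606783e+00] [-0.57150007  0.76120274  0.09902023]
[303 159  28  31 658] [316.6656535  174.19908815] [ 0.55377406 -0.14617903  0.036     ]
[ 43 194   8   9  49] [ 46.69387755 197.79591837] [0.44206843 0.15089091 0.036     ]
[  6 198  14   8  38] [ 11.52631579 201.5       ] [0.42631797 0.19064174 0.036     ]
[  0 200   2   5   8] [  0.375 202.   ] [0.42217072 0.20327933 0.036     ]
[ 485  247   51   53 1748] [510.01258581 272.32437071] [ 0.49707327 -0.41690537  0.036     ]
```

View pics/w1.png

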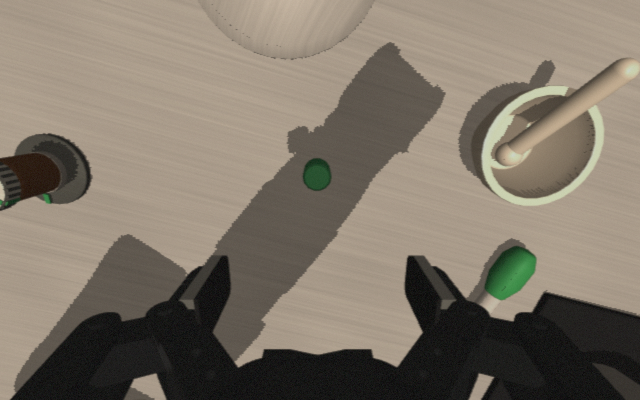

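The wrist image shows the cap alone at about (317,174), with the jar at the left edge. I'll fit silhouettes to get the cap and jar positions.

```bash
cat >> h.py <<'E'
from scipy.optimize import minimize
def green(im):
    hsv=cv2.cvtColor(im,cv2.COLOR_RGB2HSV); return cv2.inRange(hsv,(45,90,25),(85,255,255))
def ring(x,y,r,z):
    t=np.linspace(0,2*np.pi,49)[:-1]; return np.c_[x+r*np.cos(t),y+r*np.sin(t),z+0*t]
def fit(s,d,mask,x0,rzs):
    F=4
    ys,xs=np.nonzero(mask); b=[xs.min()-8,ys.min()-8,xs.max()+9,ys.max()+9]
    M=cv2.resize(mask[b[1]:b[3],b[0]:b[2]],None,fx=F,fy=F,interpolation=cv2.INTER_LINEAR)/255.
    def cost(p):
        pts=np.array([proj(s,d,P) for r,z in rzs for P in ring(p[0],p[1],r,z)])
        pts=((pts-[b[0],b[1]]+.5)*F-.5)
        hull=cv2.convexHull((pts*16).astype(np.int32)); im=np.zeros(M.shape,np.uint8)
        cv2.fillConvexPoly(im,hull,255,cv2.LINE_AA,4); return np.abs(im/255.-M).sum()/F/F
    r=minimize(cost,x0,method='Nelder-Mead',options=dict(initial_simplex=[x0,[x0[0]+.005,x0[1]],[x0[0],x0[1]+.005]],xatol=1e-4,fatol=.05)); return r.x,r.fun,mask[mask>0].size
E
python3 - <<'E'
from h import *
for f,c0 in (('w1',(317,174)),('top0',(368,233)),('scene0',(310,180))):
    s,d=load(f); m=green(d['img']); n,l=cv2.connectedComponents(m); k=l[c0[1],c0[0]]; m=((l==k)*255).astype(np.uint8)
    print(f,fit(s,d,m,[.55,-.147],[(.017,0),(.017,.036)]))
s,d=load('top0')
for uv,z in (((295,236),.012),((254,231),.092),((246,231),.122),((311,257),.092),((287,336),.012)):
    p=((uv[0]+.5)/7-.5+205,(uv[1]+.5)/7-.5+230); print(uv,pix2z(s,d,p,z))
s,d=load('scene0')
for uv,z in (((205,305),.012),((254,135),.092),((271,88),.122)):
    p=((uv[0]+.5)/8-.5+380,(uv[1]+.5)/8-.5+195); print(uv,pix2z(s,d,p,z))
E
```

```text
w1 (array([ 0.55172927, -0.14709664]), np.float64(147.5970588235294), 667)
top0 (array([ 0.55129584, -0.14672078]), np.float64(28.837254901960783), 134)
scene0 (array([ 0.54949036, -0.14933765]), np.float64(41.44705882352941), 131)
(295, 236) [0.46616681 0.16743924 0.012     ]
(254, 231) [0.46574949 0.1695397  0.092     ]
(246, 231) [0.46497481 0.16726577 0.122     ]
(311, 257) [0.45728001 0.14924193 0.092     ]
(287, 336) [0.42931558 0.16847238 0.012     ]
(205, 305) [0.46552794 0.16922258 0.012     ]
(254, 135) [0.46106467 0.16645928 0.092     ]
(271, 88) [0.46704949 0.17126582 0.122     ]
```

Request:
{"method": "jog_arm", "body": {
  "commands": [
    {"xyz": [0,0,0],"turn": [0,0,-1]},
    {"xyz": [0,0,0],"turn": [0,0,-1]},
    {"xyz": [0,0,0],"turn": [0,0,-1]},
    {"xyz": [0,0,0],"turn": [0,0,-1]},
    {"xyz": [0,0,0],"turn": [0,0,-1]},
    {"xyz": [0,0,0],"turn": [0,0,-1]},
    {"xyz": [0,0,0],"turn": [0,0,-1]},
    {"xyz": [0,0,0],"turn": [0,0,-1]},
    {"xyz": [0,0,0],"turn": [0,0,-1]},
    {"xyz": [0,0,0],"turn": [0,0,-1]}
  ]
}}

```text
t: 4.08
eef_pos: [0.5486, -0.1499, 0.2312]
eef_rot: [-2.483, -1.925, 0.001]
force: [-0.1, 0.3, -0.9]
opening: 0.0849
```

Request:
{"method": "jog_arm", "body": {
  "commands": [
    {"xyz": [0,0,0],"turn": [0,0,-1]},
    {"xyz": [0,0,0],"turn": [0,0,-1]},
    {"xyz": [0,0,0],"turn": [0,0,-1]},
    {"xyz": [0,0,0],"turn": [0,0,-1]},
    {"xyz": [0,0,0],"turn": [0,0,-1]},
    {"xyz": [0,0,0],"turn": [0,0,-1]},
    {"xyz": [0,0,0],"turn": [0,0,-1]},
    {"xyz": [0,0,0],"turn": [0,0,-1]},
    {"xyz": [0,0,0],"turn": [0,0,-1]},
    {"xyz": [0,0,0],"turn": [0,0,-1]}
  ]
}}

```text
t: 5.32
eef_pos: [0.5486, -0.1499, 0.2312]
eef_rot: [-1.187, -2.908, 0.001]
force: [0.6, 0.7, -0.6]
opening: 0.0852
```

Request:
{"method": "jog_arm", "body": {
  "commands": [
    {"xyz": [0.937,0.554,0],"turn": [0,0,0]},
    {"xyz": [0.937,0.554,0],"turn": [0,0,0]},
    {"xyz": [0.937,0.554,0],"turn": [0,0,0]},
    {"xyz": [0.937,0.554,0],"turn": [0,0,0]},
    {"xyz": [0.937,0.554,0],"turn": [0,0,0]},
    {"xyz": [0.937,0.554,0],"turn": [0,0,0]},
    {"xyz": [0.937,0.554,0],"turn": [0,0,0]},
    {"xyz": [0.937,0.554,0],"turn": [0,0,0]},
    {"xyz": [0.937,0.554,0],"turn": [0,0,0]},
    {"xyz": [0.937,0.554,0],"turn": [0,0,0]},
    {"xyz": [0.937,0.554,0],"turn": [0,0,0]},
    {"xyz": [0.937,0.554,0],"turn": [0,0,0]}
  ]
}}

```text
t: 6.82
eef_pos: [0.4652, 0.1664, 0.2312]
eef_rot: [1.193, 2.906, -0.001]
force: [-0.9, 0.3, 0.2]
opening: 0.0856
```

Request:
{"method": "jog_arm", "body": {
  "commands": [
    {"xyz": [0,0,0],"turn": [0,0,0]}
  ]
}}

```text
t: 6.95
eef_pos: [0.4651, 0.1669, 0.2313]
eef_rot: [-1.188, -2.908, 0.001]
force: [-0.0, -0.0, 0.3]
opening: 0.0855
```

```bash
python3 - <<'E'
from h import *
s,d=snap('wrist','w2')
print(s['eef_pos'],s['eef_rot'],s['q'],s['force'])
im=cv2.imread('pics/w2.png')
for P in ([.466,.168,.092],[.466,.168,.122],[.466,.168,.012]):
    print(proj(s,d,P)); cv2.circle(im,tuple(int(round(v)) for v in proj(s,d,P)),2,(0,0,255),-1)
cv2.imwrite('pics/w2a.png',im)
E
```

```text
[0.46505174 0.16689098 0.23128854] [-1.18846336e+00 -2.90803810e+00  7.10254156e-04] [ 1.82130643e-01  1.56913505e-01 -1.56453121e-01  1.25773714e+00
 -3.40016204e-04  9.58067771e-01] [-0.02297118 -0.03762037  0.32286382]
[318.49966071 189.08712486]
[318.59905948 197.98397244]
[318.31007382 172.11784388]
```

View pics/w2a.png

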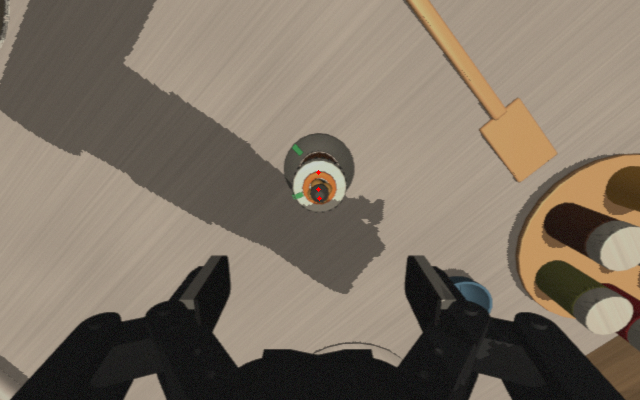

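```bash
python3 - <<'E'
from h import *
s,d=load('w2'); im=cv2.imread('pics/w2.png')
c=(.466,.168)
a=cv2.resize(im[120:225,270:370],None,fx=6,fy=6,interpolation=cv2.INTER_CUBIC)
for r,z,col in ((.0265,.092,(0,0,255)),(.044,.012,(255,0,0)),(.0165,.098,(255,255,0)),(.0085,.116,(0,255,255)),(.004,.122,(255,0,255))):
    p=np.array([proj(s,d,P) for P in ring(*c,r,z)]); p=((p-[270,120]+.5)*6-.5).round().astype(np.int32); cv2.polylines(a,[p],True,col,1)
cv2.imwrite('pics/w2z.png',a)
E
```

```text
(no output)
```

View pics/w2z.png

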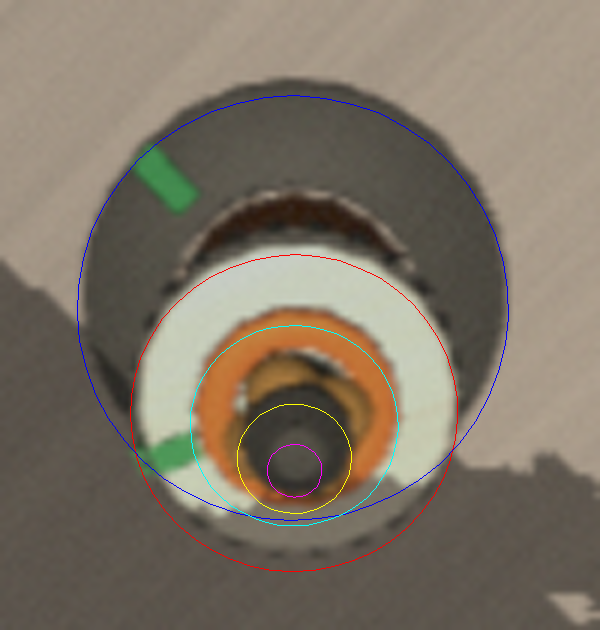

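Request:
{"method": "jog_arm", "body": {
  "commands": [
    {"xyz": [0.06,0.06,0.98],"turn": [0,0,0]},
    {"xyz": [0,0,0.98],"turn": [0,0,0]},
    {"xyz": [0,0,0.98],"turn": [0,0,0]},
    {"xyz": [0,0,0.98],"turn": [0,0,0]},
    {"xyz": [0,0,0.98],"turn": [0,0,0]},
    {"xyz": [0,0,0.98],"turn": [0,0,0]},
    {"xyz": [0,0,0.98],"turn": [0,0,0]},
    {"xyz": [0,0,0],"turn": [0,0,0]}
  ]
}}

```text
t: 8.0
eef_pos: [0.4643, 0.1671, 0.0582]
eef_rot: [-1.192, -2.903, 0.004]
force: [0.5, -0.2, 0.6]
opening: 0.0858
```

```bash
python3 - <<'E'
from h import *
s,d=snap('wrist','w3'); print(s['eef_pos'],s['force'])
snap('top','t3')
E
```

```text
[0.46428068 0.16711039 0.05818149] [ 0.4534331  -0.17167354  0.58554744]
```

View pics/w3.png

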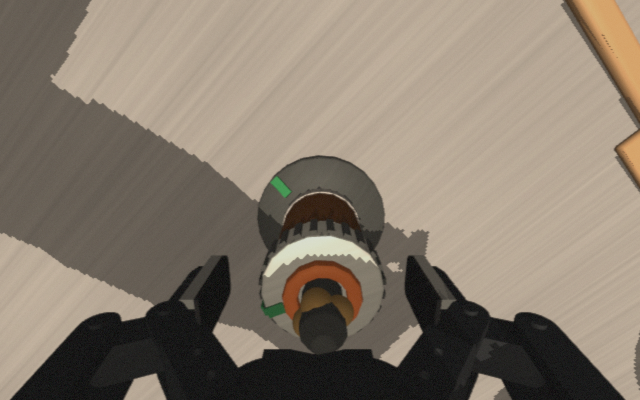

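Request:
{"method": "jog_arm", "body": {
  "commands": [
    {"xyz": [0.05,0.05,0],"turn": [0,0,0]},
    {"xyz": [0,0,0],"turn": [0,0,0]},
    {"xyz": [0,0,0],"turn": [0,0,0]},
    {"xyz": [0,0,0],"turn": [0,0,0]},
    {"xyz": [0,0,0],"turn": [0,0,0]},
    {"xyz": [0,0,0],"turn": [0,0,0]}
  ],
  "fingers": 1,
  "grip_force": 40
}}

```text
t: 8.85
eef_pos: [0.4652, 0.1692, 0.061]
eef_rot: [1.191, 2.906, -0.005]
force: [-3.5, -6.8, 8.8]
opening: 0.0514
```

```bash
python3 - <<'E'
from h import *
s,d=snap('wrist','w4'); print(s['eef_pos'],s['force'],s['wrist_torque'],s['opening'])
E
```

```text
[0.46519836 0.16924644 0.06095239] [-3.51039174 -6.77357862  8.84274691] [-1.18853898  0.78637533  0.02924292] 0.05137838948365892
```

View pics/w4.png

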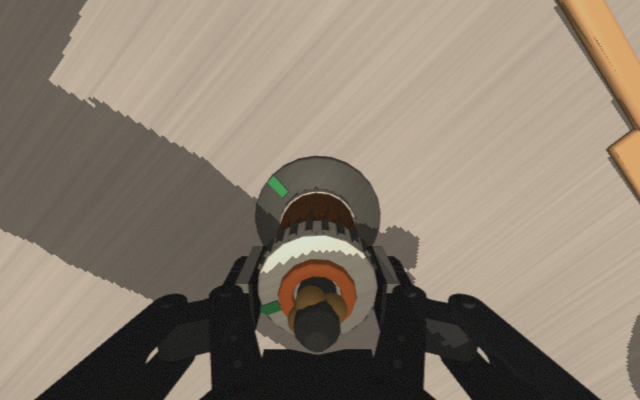

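Request:
{"method": "jog_arm", "body": {
  "commands": [
    {"xyz": [0,-0.03,0],"turn": [0,0,1]},
    {"xyz": [0,0,0],"turn": [0,0,1]},
    {"xyz": [0,0,0],"turn": [0,0,1]},
    {"xyz": [0,0,0],"turn": [0,0,1]},
    {"xyz": [0,0,0],"turn": [0,0,1]},
    {"xyz": [0,0,0],"turn": [0,0,1]}
  ]
}}

```text
t: 9.65
eef_pos: [0.4643, 0.1688, 0.061]
eef_rot: [2.034, 2.392, -0.004]
force: [-4.6, -6.2, 10.3]
opening: 0.051
```

```bash
python3 - <<'E'
from h import *
s,d=snap('wrist','w5'); print(s['eef_pos'],s['force'],s['wrist_torque'],s['opening'],s['q'])
E
```

```text
[0.46429994 0.16880177 0.06095252] [-4.64105477 -6.15057834 10.29955528] [-1.14318946  1.13894125  0.08205741] 0.05102820266318614 [ 0.18779102  0.28259144 -0.44108685  0.84851421 -0.00281719  1.59708037]
```

View pics/w5.png

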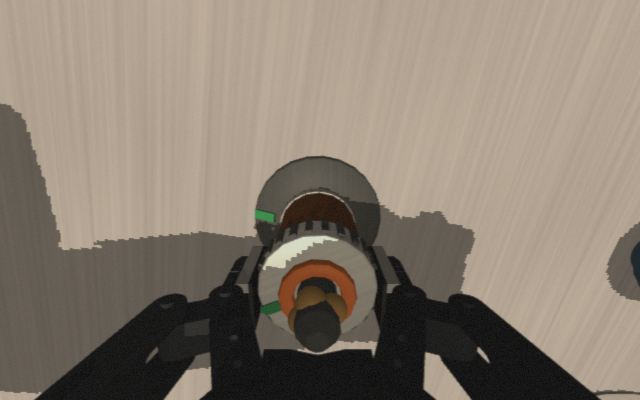

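The lid turns with the gripper: its dash stays at (270,309) while the dock dash moved to (265,216). I'll continue.

Request:
{"method": "jog_arm", "body": {
  "commands": [
    {"xyz": [0,0,0],"turn": [0,0,1]},
    {"xyz": [0,0,0],"turn": [0,0,1]},
    {"xyz": [0,0,0],"turn": [0,0,1]},
    {"xyz": [0,0,0],"turn": [0,0,1]},
    {"xyz": [0,0,0],"turn": [0,0,0.5]}
  ]
}}

```text
t: 10.32
eef_pos: [0.4636, 0.1689, 0.0609]
eef_rot: [2.535, 1.853, -0.005]
force: [-7.7, -5.3, 11.8]
opening: 0.0508
```

```bash
python3 - <<'E'
from h import *
s,d=snap('wrist','w6'); print(s['eef_pos'],s['force'],s['wrist_torque'],s['opening'],s['q'])
E
```

```text
[0.46358347 0.16886957 0.0609305 ] [-7.67564926 -5.27414194 11.83881043] [-0.97002561  1.5635845   0.06956907] 0.0507667238136757 [ 0.1879227   0.2823371  -0.44151413  0.84950881 -0.00236334  2.06704077]
```

View pics/w6.png

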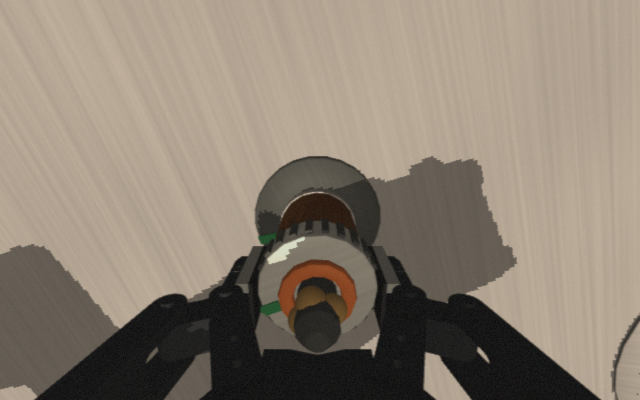

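Request:
{"method": "jog_arm", "body": {
  "commands": [
    {"xyz": [0,0,0],"turn": [0,0,0.6]},
    {"xyz": [0,0,0],"turn": [0,0,0.6]},
    {"xyz": [0,0,0],"turn": [0,0,0]}
  ]
}}

```text
t: 10.75
eef_pos: [0.4638, 0.1697, 0.0608]
eef_rot: [2.644, 1.697, -0.003]
force: [-5.2, -2.8, 9.8]
opening: 0.0508
```

```bash
python3 - <<'E'
from h import *
s=ctrl.get_state(); print(s['eef_pos'],s['force'],s['wrist_torque'],s['opening'],s['q'])
E
```

```text
[0.46375515 0.1697109  0.0608367 ] [-5.24328632 -2.78941691  9.75026594] [-0.53600701  1.0930211   0.89866556] 0.050799481605003936 [ 1.88713418e-01  2.82547705e-01 -4.41483876e-01  8.48589611e-01
 -1.00057366e-03  2.18903068e+00]
```

```bash
python3 - <<'E'
from h import *
s,d=snap('wrist','w7'); im=cv2.imread('pics/w7.png')
cv2.imwrite('pics/w7z.png',cv2.resize(im[190:360,240:400],None,fx=4,fy=4,interpolation=cv2.INTER_CUBIC)[:600])
print(s['wrist_torque'])
E
```

```text
[-0.53600701  1.0930211   0.89866556]
```

View pics/w7z.png

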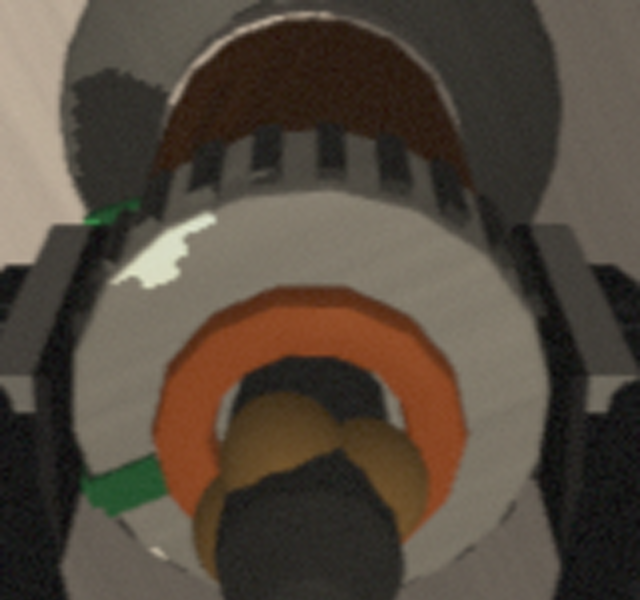

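Request:
{"method": "jog_arm", "body": {
  "commands": [
    {"xyz": [0,0,0],"turn": [0,0,0.3]},
    {"xyz": [0,0,0],"turn": [0,0,0]}
  ]
}}

```text
t: 11.05
eef_pos: [0.464, 0.1702, 0.0608]
eef_rot: [-2.671, -1.653, 0.002]
force: [-6.1, -0.2, 7.9]
opening: 0.0509
```

Request:
{"method": "jog_arm", "body": {
  "commands": [
    {"xyz": [0,0,0],"turn": [0,0,0]},
    {"xyz": [0,0,0],"turn": [0,0,0]},
    {"xyz": [0,0,0],"turn": [0,0,0]},
    {"xyz": [0,0,0],"turn": [0,0,0]},
    {"xyz": [0,0,-0.98],"turn": [0,0,0]},
    {"xyz": [0,0,-0.98],"turn": [0,0,0]},
    {"xyz": [0,0,-0.98],"turn": [0,0,0]},
    {"xyz": [0,0,-0.98],"turn": [0,0,0]},
    {"xyz": [0,0,-0.98],"turn": [0,0,0]},
    {"xyz": [0,0,-0.98],"turn": [0,0,0]},
    {"xyz": [0,0,-0.98],"turn": [0,0,0]},
    {"xyz": [0,0,0],"turn": [0,0,0]}
  ],
  "fingers": -1
}}

```text
t: 12.55
eef_pos: [0.4665, 0.1703, 0.233]
eef_rot: [2.671, 1.651, 0.006]
force: [0.1, -0.2, -0.6]
opening: 0.0852
```

```bash
python3 - <<'E'
from h import *
s,d=snap('wrist','w8'); print(s['eef_pos'],s['eef_rot'],s['q'])
im=d['img'][:,:,::-1]
c=(.464,.170)
a=cv2.resize(im[120:225,270:370],None,fx=5.7,fy=5.7,interpolation=cv2.INTER_CUBIC)
for r,z,col in ((.0265,.092,(0,0,255)),(.044,.012,(255,0,0)),(.0165,.098,(255,255,0)),(.004,.122,(255,0,255))):
    p=np.array([proj(s,d,P) for P in ring(*c,r,z)]); p=((p-[270,120]+.5)*5.7-.5).round().astype(np.int32); cv2.polylines(a,[p],True,col,1)
cv2.imwrite('pics/w8z.png',a)
m=green(d['img']); n,l,st,cc=cv2.connectedComponentsWithStats(m)
for i in range(1,n):
    if st[i,4]>8:
        for z in (.012,.092): p=pix2z(s,d,cc[i],z); print(cc[i],z,p,np.degrees(np.arctan2(p[1]-c[1],p[0]-c[0])),np.hypot(p[1]-c[1],p[0]-c[0]))
E
```

```text
[0.46649687 0.17026045 0.23298164] [2.67087676 1.65134028 0.00552151] [ 1.88208190e-01  1.57703056e-01 -1.51352214e-01  1.25794077e+00
 -9.08859438e-05  2.22230106e+00]
[286.08333333 187.83333333] 0.012 [0.42428118 0.17011321 0.012     ] 179.83668853396148 0.03971898517769233
[286.08333333 187.83333333] 0.092 [0.44101845 0.18515496 0.092     ] 146.5975268249677 0.02752861163841081
[294.78571429 200.78571429] 0.012 [0.42606824 0.15025296 0.012     ] -152.4987871607773 0.042764051669236365
[294.78571429 200.78571429] 0.092 [0.44241315 0.16965524 0.092     ] -179.08501250972387 0.021589605858436795
```

View pics/w8z.png

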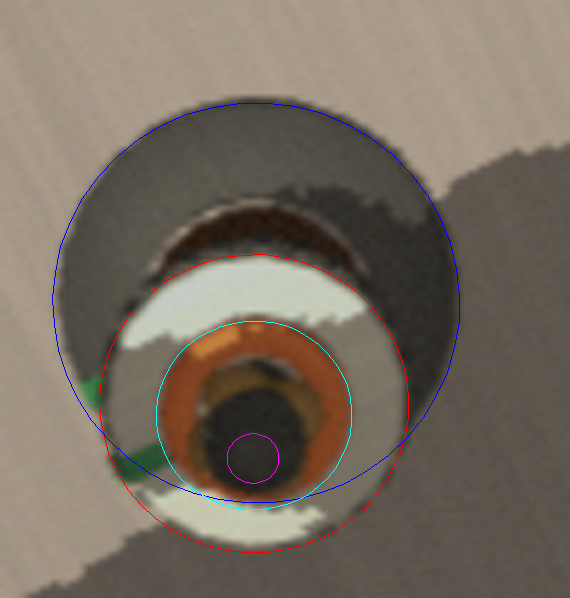

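The lid dash now points at -179° and the dock dash at about 180°. With the torque rise at the stop, the lid is tight. Next is the cap.

Request:
{"method": "jog_arm", "body": {
  "commands": [
    {"xyz": [-0.98,0.87,0],"turn": [0,0,0]},
    {"xyz": [-0.98,0.87,0],"turn": [0,0,0]},
    {"xyz": [-0.98,0.87,0],"turn": [0,0,0]},
    {"xyz": [-0.98,0.87,0],"turn": [0,0,0]},
    {"xyz": [-0.98,0.87,0],"turn": [0,0,0]},
    {"xyz": [-0.98,0.87,0],"turn": [0,0,0]},
    {"xyz": [-0.98,0.87,0],"turn": [0,0,0]},
    {"xyz": [-0.98,0.87,0],"turn": [0,0,0]},
    {"xyz": [-0.98,0.87,0],"turn": [0,0,0]},
    {"xyz": [-0.98,0.87,0],"turn": [0,0,0]},
    {"xyz": [0,0,0.8],"turn": [0,0,0]},
    {"xyz": [0,0,0.8],"turn": [0,0,0]}
  ]
}}

```text
t: 14.1
eef_pos: [0.5498, -0.1468, 0.1891]
eef_rot: [-2.672, -1.65, 0.002]
force: [0.5, -0.5, -0.0]
opening: 0.0854
```

Request:
{"method": "jog_arm", "body": {
  "commands": [
    {"xyz": [0,0,0.8],"turn": [0,0,0]},
    {"xyz": [0,0,0.8],"turn": [0,0,0]},
    {"xyz": [0,0,0],"turn": [0,0,0]}
  ]
}}

```text
t: 14.48
eef_pos: [0.5483, -0.1455, 0.1483]
eef_rot: [-2.668, -1.65, 0.005]
force: [0.4, 0.6, 0.7]
opening: 0.0853
```

```bash
python3 - <<'E'
from h import *
s,d=snap('wrist','w9'); print(s['eef_pos'],s['eef_rot'],s['q'])
m=green(d['img']); n,l,st,cc=cv2.connectedComponentsWithStats(m)
P=proj(s,d,[.551,-.147,.03]); print(P)
k=1+np.argmin([np.hypot(*(cc[i]-P)) for i in range(1,n)]); m=((l==k)*255).astype(np.uint8); print(st[k])
f=fit(s,d,m,[.551,-.147],[(.017,0),(.017,.036)]); print(f)
im=d['img'][:,:,::-1].copy()
for z in (0,.036): cv2.polylines(im,[np.array([proj(s,d,Q) for Q in ring(*f[0],.017,z)]).round().astype(np.int32)],True,(0,0,255),1)
cv2.imwrite('pics/w9a.png',im)
E
```

```text
[ 0.54826722 -0.1455367   0.14827884] [-2.66816273 -1.64956247  0.00540466] [-4.00911236e-01  3.39971926e-01 -1.22775730e-01  1.11386502e+00
 -1.03586680e-04  1.63323622e+00]
[320.89638585 195.94158372]
[ 303  173   36   41 1166]
(array([ 0.55123163, -0.14567935]), np.float64(225.7727941176471), 1166)
```

View pics/w9a.png

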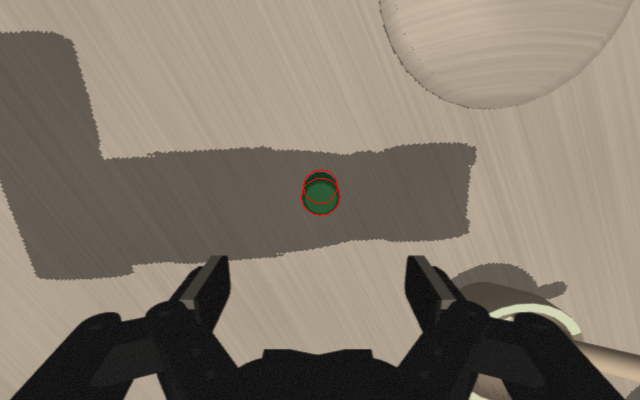

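Request:
{"method": "jog_arm", "body": {
  "commands": [
    {"xyz": [0.03,0.1,0.8],"turn": [0,0,0]},
    {"xyz": [0,0,0.8],"turn": [0,0,0]},
    {"xyz": [0,0,0.8],"turn": [0,0,0]},
    {"xyz": [0,0,0.8],"turn": [0,0,0]},
    {"xyz": [0,0,0.8],"turn": [0,0,0]},
    {"xyz": [0,0,0],"turn": [0,0,0]},
    {"xyz": [0,0,0],"turn": [0,0,0]}
  ]
}}

```text
t: 15.4
eef_pos: [0.5536, -0.1471, 0.0523]
eef_rot: [2.671, 1.652, 0.001]
force: [-0.3, -0.8, 1.8]
opening: 0.0857
```

```bash
python3 - <<'E'
from h import *
s,d=snap('wrist','w10'); print(s['eef_pos'],s['eef_rot'],s['force'])
E
```

```text
[ 0.55359048 -0.14708267  0.05233111] [2.67108031e+00 1.65158073e+00 1.13239426e-03] [-0.29953351 -0.76346672  1.79015594]
```

View pics/w10.png

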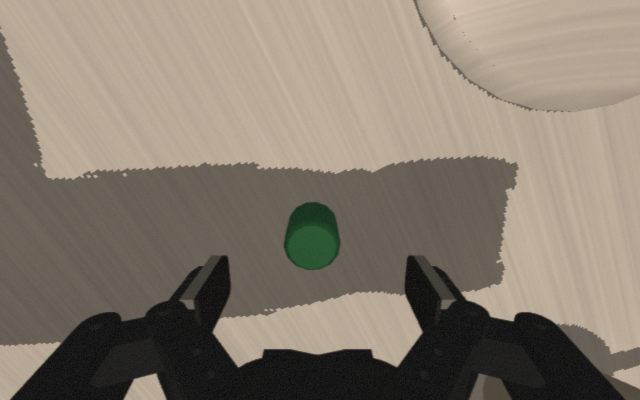

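Request:
{"method": "jog_arm", "body": {
  "commands": [
    {"xyz": [0,-0.12,0.84],"turn": [0,0,0]},
    {"xyz": [0,0,0.84],"turn": [0,0,0]},
    {"xyz": [0,0,0],"turn": [0,0,0]},
    {"xyz": [0,0,0],"turn": [0,0,0]}
  ]
}}

```text
t: 15.95
eef_pos: [0.5511, -0.1458, 0.0105]
eef_rot: [2.671, 1.651, 0.002]
force: [0.1, 0.1, 0.2]
opening: 0.0856
```

```bash
python3 - <<'E'
from h import *
s,d=snap('wrist','w11'); print(s['eef_pos'],s['eef_rot'],s['force'])
E
```

```text
[ 0.55111442 -0.14580772  0.01052044] [2.67078190e+00 1.65141598e+00 1.54125622e-03] [0.11322197 0.05200213 0.18520869]
```

View pics/w11.png

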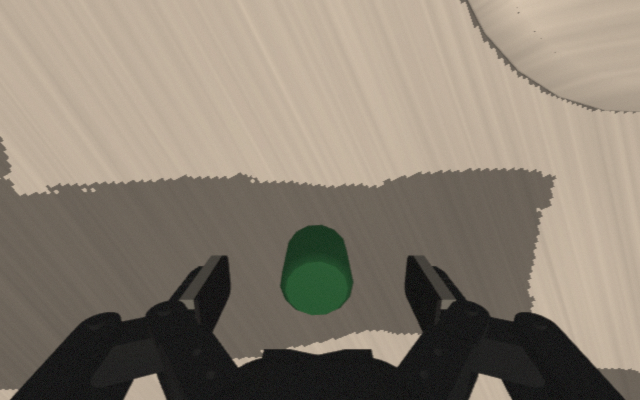

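Centred: the cap sits at (317,270), midway between the pads. I'll grip it.

Request:
{"method": "jog_arm", "body": {
  "commands": [
    {"xyz": [0,0,0],"turn": [0,0,0]},
    {"xyz": [0,0,0],"turn": [0,0,0]},
    {"xyz": [0,0,0],"turn": [0,0,0]},
    {"xyz": [0,0,0],"turn": [0,0,0]},
    {"xyz": [0,0,0],"turn": [0,0,0]},
    {"xyz": [0,0,0],"turn": [0,0,0]},
    {"xyz": [0,0,0],"turn": [0,0,0]},
    {"xyz": [0,0,0],"turn": [0,0,0]}
  ],
  "fingers": 1,
  "grip_force": 80
}}

```text
t: 17.0
eef_pos: [0.5507, -0.1456, 0.01]
eef_rot: [2.671, 1.652, 0.001]
force: [-0.6, 1.2, 6.4]
opening: 0.0322
```

```bash
python3 - <<'E'
from h import *
s,d=snap('wrist','w12'); print(s['eef_pos'],s['eef_rot'],s['force'],s['wrist_torque'],s['opening'])
E
```

```text
[ 0.5506677  -0.14563332  0.01002714] [2.67117489e+00 1.65173677e+00 9.27406645e-04] [-0.61328616  1.16637485  6.37603048] [ 0.09803985  0.24872477 -0.02859849] 0.032238461008015154
```

View pics/w12.png

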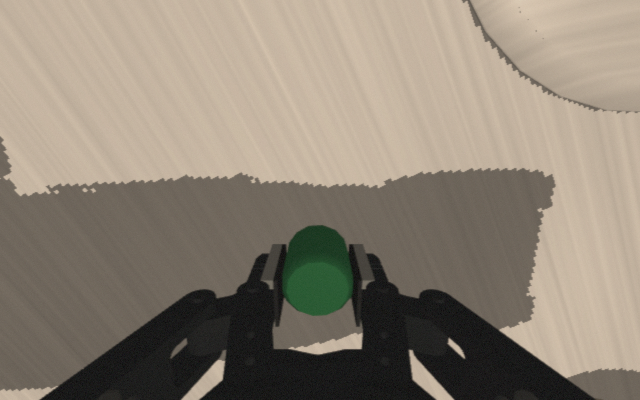

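Request:
{"method": "jog_arm", "body": {
  "commands": [
    {"xyz": [0,0,-0.98],"turn": [0,0,0]},
    {"xyz": [0,0,-0.98],"turn": [0,0,0]},
    {"xyz": [0,0,-0.98],"turn": [0,0,0]},
    {"xyz": [0,0,-0.98],"turn": [0,0,0]},
    {"xyz": [0,0,-0.98],"turn": [0,0,0]},
    {"xyz": [0,0,-0.98],"turn": [0,0,0]},
    {"xyz": [0,0,-0.98],"turn": [0,0,0]}
  ]
}}

```text
t: 17.92
eef_pos: [0.55, -0.1453, 0.1813]
eef_rot: [-2.672, -1.652, 0.001]
force: [-0.3, -0.4, -1.2]
opening: 0.0322
```

Request:
{"method": "jog_arm", "body": {
  "commands": [
    {"xyz": [0.974,-0.876,0],"turn": [0,0,0]},
    {"xyz": [0.974,-0.876,0],"turn": [0,0,0]},
    {"xyz": [0.974,-0.876,0],"turn": [0,0,0]},
    {"xyz": [0.974,-0.876,0],"turn": [0,0,0]},
    {"xyz": [0.974,-0.876,0],"turn": [0,0,0]},
    {"xyz": [0.974,-0.876,0],"turn": [0,0,0]},
    {"xyz": [0.974,-0.876,0],"turn": [0,0,0]},
    {"xyz": [0.974,-0.876,0],"turn": [0,0,0]},
    {"xyz": [0.974,-0.876,0],"turn": [0,0,0]},
    {"xyz": [0.974,-0.876,0],"turn": [0,0,0]},
    {"xyz": [0,0,0],"turn": [0,0,0]},
    {"xyz": [0,0,0],"turn": [0,0,0]}
  ]
}}

```text
t: 19.42
eef_pos: [0.4631, 0.17, 0.1806]
eef_rot: [2.671, 1.652, -0.001]
force: [0.4, 0.1, -0.8]
opening: 0.0322
```

```bash
python3 - <<'E'
from h import *
s,d=snap('wrist','w13'); print(s['eef_pos'],s['eef_rot'],s['force'],s['wrist_torque'],s['opening'])
im=d['img'][:,:,::-1].copy()
p=s['eef_pos']
for z in (p[2]-.010,p[2]+.026): cv2.polylines(im,[np.array([proj(s,d,Q) for Q in ring(p[0],p[1],.017,z)]).round().astype(np.int32)],True,(0,0,255),1)
for r,z in ((.044,.012),(.0265,.092)):cv2.polylines(im,[np.array([proj(s,d,Q) for Q in ring(.464,.17,r,z)]).round().astype(np.int32)],True,(255,0,0),1)
cv2.imwrite('pics/w13a.png',im)
E
```

```text
[0.46313875 0.16996284 0.18062079] [ 2.67139332e+00  1.65238967e+00 -5.56771210e-04] [ 0.4019772   0.12049715 -0.80476661] [-0.00697928  0.0004665  -0.06599069] 0.032223767485561446
```

View pics/w13a.png

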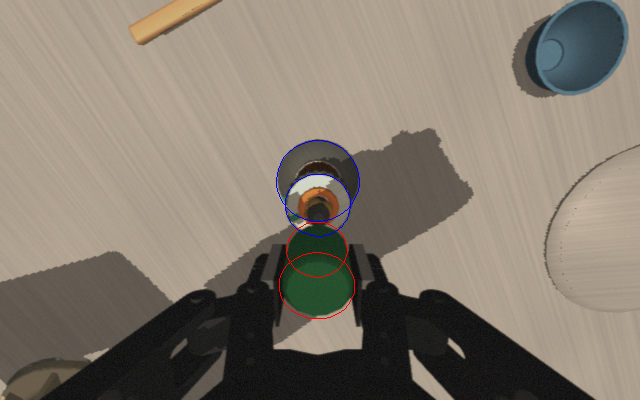

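Request:
{"method": "jog_arm", "body": {
  "commands": [
    {"xyz": [0.02,0.04,0.9],"turn": [0,0,0]},
    {"xyz": [0,0,0.9],"turn": [0,0,0]},
    {"xyz": [0,0,0],"turn": [0,0,0]},
    {"xyz": [0,0,0],"turn": [0,0,0]}
  ]
}}

```text
t: 19.98
eef_pos: [0.4648, 0.1697, 0.1364]
eef_rot: [2.673, 1.651, 0.001]
force: [0.3, 1.1, -0.3]
opening: 0.0321
```

```bash
python3 - <<'E'
from h import *
s,d=snap('wrist','w14'); print(s['eef_pos'],s['eef_rot'],s['force'],s['wrist_torque'],s['opening'])
s2,d2=snap('scene','s14'); s3,d3=snap('top','t14')
im=d['img'][:,:,::-1].copy()[100:,150:490]
a=cv2.resize(d2['img'][170:250,370:450,::-1],(400,400),interpolation=cv2.INTER_CUBIC)
cv2.imwrite('pics/m14.png',np.hstack([cv2.resize(im,None,fx=1.15,fy=400/300),a]))
E
```

```text
[0.46480347 0.16971088 0.13640721] [2.67259635e+00 1.65054714e+00 7.40281292e-04] [ 0.32918429  1.0848481  -0.30508627] [ 0.03205869  0.00114513 -0.00864755] 0.032113761067308295
```

View pics/m14.png

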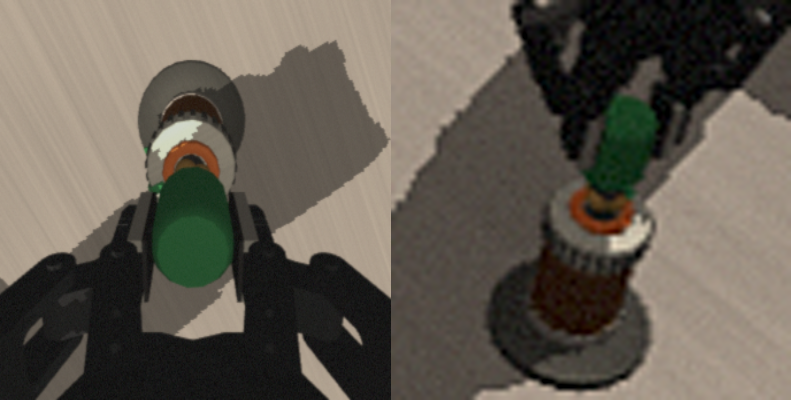

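Request:
{"method": "jog_arm", "body": {
  "commands": [
    {"xyz": [0,-0.02,0.28],"turn": [0,0,0]},
    {"xyz": [0,0,0.28],"turn": [0,0,0]},
    {"xyz": [0,0,0],"turn": [0,0,0]}
  ]
}}

```text
t: 20.5
eef_pos: [0.464, 0.1708, 0.1214]
eef_rot: [-2.672, -1.652, -0.001]
force: [0.9, 0.4, 1.4]
opening: 0.0325
```

```bash
python3 - <<'E'
from h import *
s,d=snap('wrist','w15'); print(s['eef_pos'],s['eef_rot'],s['force'],s['wrist_torque'],s['opening'])
s2,d2=snap('scene','s15')
im=d['img'][:,:,::-1].copy()[100:,150:490]
a=cv2.resize(d2['img'][170:250,370:450,::-1],(400,400),interpolation=cv2.INTER_CUBIC)
cv2.imwrite('pics/m15.png',np.hstack([cv2.resize(im,None,fx=1.15,fy=400/300),a]))
E
```

```text
[0.46397771 0.17076274 0.12143332] [-2.67167714e+00 -1.65240811e+00 -7.66535791e-04] [0.90865178 0.40743541 1.44994281] [ 0.23021125 -0.14846698  0.05206671] 0.032463277300566515
```

View pics/m15.png

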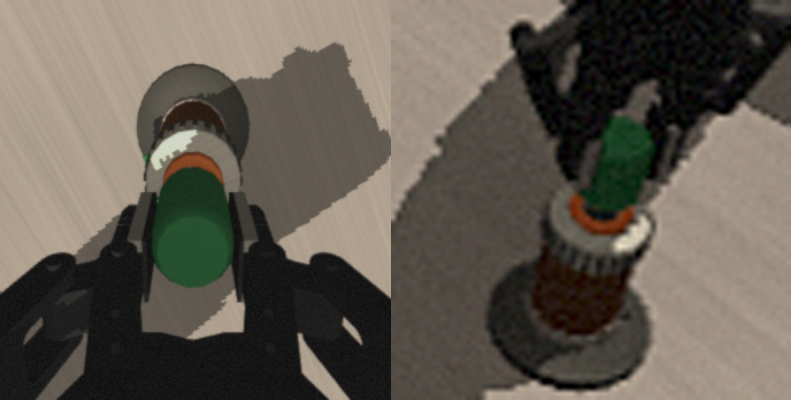

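Request:
{"method": "jog_arm", "body": {
  "commands": [
    {"xyz": [0,0,0.12],"turn": [0,0,0]},
    {"xyz": [0,0,0.12],"turn": [0,0,0]},
    {"xyz": [0,0,0],"turn": [0,0,0]}
  ]
}}

```text
t: 20.98
eef_pos: [0.4642, 0.171, 0.1161]
eef_rot: [-2.671, -1.652, -0.002]
force: [1.7, 3.2, 1.1]
opening: 0.0323
```

Request:
{"method": "jog_arm", "body": {
  "commands": [
    {"xyz": [0,0,0.12],"turn": [0,0,0]},
    {"xyz": [0,0,0.12],"turn": [0,0,0]},
    {"xyz": [0,0,0],"turn": [0,0,0]}
  ]
}}

```text
t: 21.35
eef_pos: [0.4635, 0.1703, 0.1089]
eef_rot: [-2.672, -1.652, 0.002]
force: [2.8, 2.2, -3.8]
opening: 0.0321
```

```bash
python3 - <<'E'
from h import *
s,d=snap('wrist','w16'); print(s['eef_pos'],s['eef_rot'],s['force'],s['wrist_torque'],s['opening'])
s2,d2=snap('scene','s16')
im=d['img'][:,:,::-1].copy()[100:,150:490]
a=cv2.resize(d2['img'][170:250,370:450,::-1],(400,400),interpolation=cv2.INTER_CUBIC)
cv2.imwrite('pics/m16.png',np.hstack([cv2.resize(im,None,fx=1.15,fy=400/300),a]))
E
```

```text
[0.46346817 0.17027401 0.10892909] [-2.67210656e+00 -1.65202837e+00  1.82697847e-03] [ 2.75287679  2.17258851 -3.80927883] [ 0.4464521  -0.57413936 -0.01529982] 0.03214299726285441
```

View pics/m16.png

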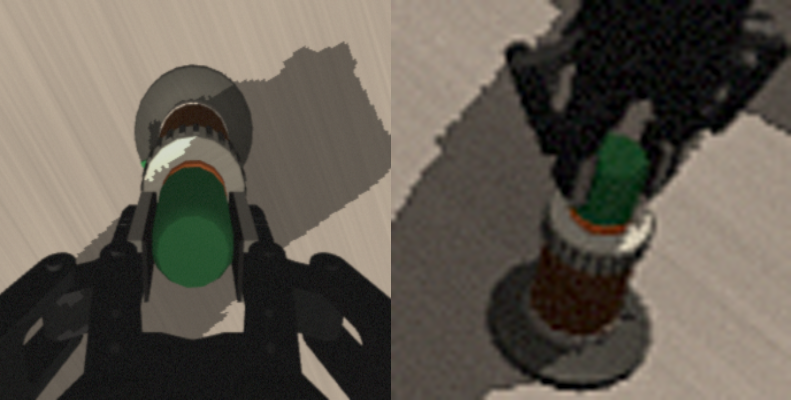

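Request:
{"method": "jog_arm", "body": {
  "commands": [
    {"xyz": [0.02,0.02,0.09],"turn": [0,0,0]},
    {"xyz": [0,0,0.09],"turn": [0,0,0]},
    {"xyz": [0,0,0],"turn": [0,0,0]},
    {"xyz": [0,0,0],"turn": [0,0,0]}
  ]
}}

```text
t: 21.95
eef_pos: [0.4639, 0.1703, 0.1056]
eef_rot: [2.672, 1.652, -0.001]
force: [-1.6, -1.3, 5.0]
opening: 0.0322
```

```bash
python3 - <<'E'
from h import *
s,d=snap('wrist','w17'); print(s['eef_pos'],s['eef_rot'],s['force'],s['wrist_torque'],s['opening'])
s2,d2=snap('scene','s17')
im=d['img'][:,:,::-1].copy()[100:,150:490]
a=cv2.resize(d2['img'][170:250,370:450,::-1],(400,400),interpolation=cv2.INTER_CUBIC)
cv2.imwrite('pics/m17.png',np.hstack([cv2.resize(im,None,fx=1.15,fy=400/300),a]))
E
```

```text
[0.46392545 0.17034649 0.10559263] [ 2.67188420e+00  1.65179679e+00 -1.49153044e-03] [-1.56835018 -1.29856246  5.02770944] [-0.17732335  0.52705448  0.02731184] 0.03215833945877128
```

View pics/m17.png

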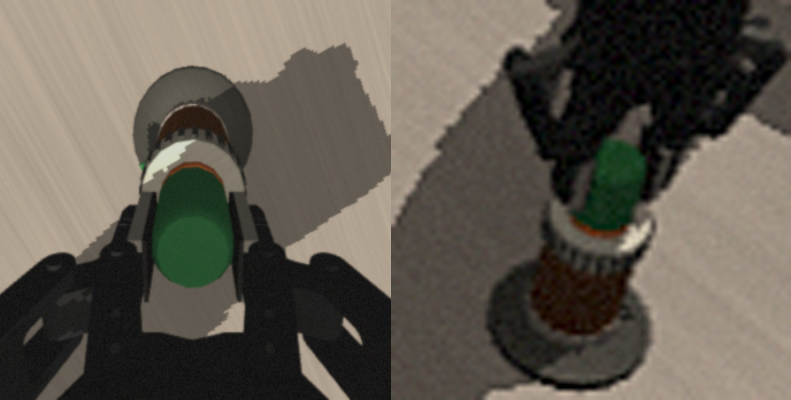

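Request:
{"method": "jog_arm", "body": {
  "commands": [
    {"xyz": [0,0,0.06],"turn": [0,0,0]},
    {"xyz": [0,0,0],"turn": [0,0,0]},
    {"xyz": [0,0,0],"turn": [0,0,0]},
    {"xyz": [0,0,0],"turn": [0,0,0]}
  ]
}}

```text
t: 22.55
eef_pos: [0.464, 0.1704, 0.1042]
eef_rot: [2.672, 1.652, -0.001]
force: [-3.2, -1.4, 7.0]
opening: 0.0322
```

```bash
python3 - <<'E'
from h import *
s,d=snap('wrist','w18'); print(s['eef_pos'],s['eef_rot'],s['force'],s['wrist_torque'],s['opening'])
s2,d2=snap('scene','s18'); snap('top','t18')
a=cv2.resize(d2['img'][190:250,380:440,::-1],(480,480),interpolation=cv2.INTER_CUBIC)
cv2.imwrite('pics/m18.png',a)
E
```

```text
[0.46397484 0.17036117 0.10424994] [ 2.67181827e+00  1.65176581e+00 -1.23177080e-03] [-3.22687926 -1.40604796  6.99048648] [-0.22205485  0.70486766  0.00992543] 0.03223383099987614
```

View pics/m18.png

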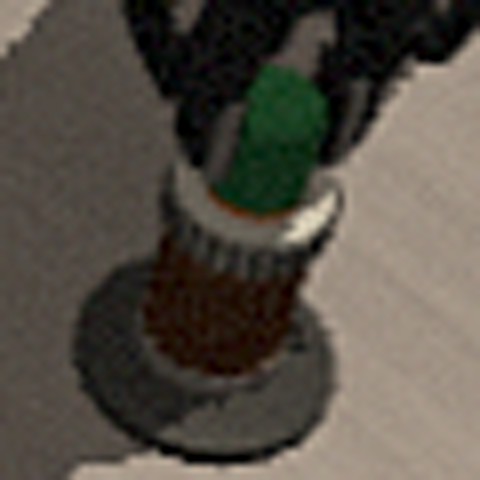

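View pics/w18.png

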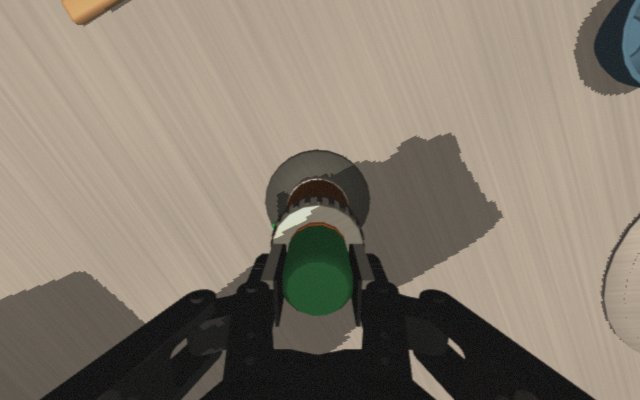

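The cap sits on the lid at about (318,280) in the wrist view, with only a sliver of orange collar showing. The 7 N push means the collar is about 3.5 mm down. I'll hand in.

```bash
python3 -c "
from workcell import ctrl
print(ctrl.hand_in())"
```

```text
the job is handed in; nothing more can be done
None
```

I screwed the lid clockwise to its stop, snapped the green cap onto the stud and handed in with the gripper still holding and pressing the cap down. The hand-in gave no verdict. It was done at about 22.7 s of the 64 s allowed.

- **Lid:** it turned about 70°, and the wrist torque rose from 0.08 to 0.9 N m at the stop. Afterwards the lid dash pointed at -179° and the dock dash at about 180°, though part of the dock dash was hidden. The first top view had put the dock dash at 178°, so the dashes agree only to about 3°.
- **Cap:** the vertical force turned to about -4 N as the cap's mouth came down to about 7 mm above the lid, which fits the click. The cap's mouth ended about 2.3 mm above the lid, worked out from the arm's height. The gripper axis stood within about 1 mm of my estimate of the jar's axis, and upright.
- **Final push:** 7.0 N steady, which puts the collar about 3.5 mm down. The pads gripped with 80 N. A sideways force of about 3 N remained.
- **Bystanders:** the arm stayed clear of them on every move. I did not measure their positions again at the end.

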